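Eject a tin and trap it on the roller track

TASK

Press the long key of the tin dispenser right down with one finger, so that the ejector pushes the fish tin out of its seat, and have your other finger across the roller track so that it stops the tin before it runs off the low end. Let the key push the tin out: do not touch the tin while it sits in its seat, never grip or lift it, and do not disturb the jars or the mug. Finish while holding: one finger still keeping the key down, the other still holding the tin back at rest on the track.

Things in the scene. Friction and masses are not known exactly. Their poses are not given: they have to be found in the camera images.
- dispenser: White tin dispenser, fixed to the worktop, on a thin 265 x 150 mm wooden base. Origin on the worktop, on the track's centre line, under the crest where the flat seat meets the sloping roller track. x axis: the way the tin runs, down the track; y: left of that; z up. On the -y side of the track is a low housing (28 mm high) with the key above it.
- track_top (a point): Middle of the crest, 52 mm above the worktop, at x = 0 of the dispenser. Behind it (x = -88 to 0 mm) is the flat seat with side walls (to 92 mm high) and a back wall (to 102 mm). Ahead of it the track of steel rollers, almost frictionless, 93 mm wide between rails 7 mm high, falls 0.25 mm per mm.
- track_end (a point): Middle of the open low end of the roller track, on the roller surface: x = 165 mm in the dispenser's frame, 11 mm above the worktop.
- ejector_face (a point): Lower middle of the front face of the ejector plate behind the tin. It goes forward 2.75 mm per mm of key travel, 33 mm in all, taking the tin's front edge to x = 62 mm. The tin tips over the crest and slides on by itself when the key is 4 to 8 mm down; a finger across the track at x under 80 mm may jam it half out.
- key_top (a point): Centre of the key's top face. The key is a level grey ribbed bar, 80 mm long (along the dispenser's x) and 24 mm wide; centre at x = 108, y = -66.5 mm in the dispenser's frame, top 50 mm above the worktop when up. It goes straight down wherever on the bar it is pressed.
- tin_mid (a point): Centre of the fish tin (round, flat, 86 mm across, 40 mm high, about 0.23 kg, loose), half-way up. At the start it lies in the seat, its centre about 11 mm before the crest and its front edge overhanging the top of the track
- key (a joint): Travel of the key in m: 0 up, 0.012 fully down. Spring return: about 2 N to start, 5 N at the bottom, and up to 3 N more while it moves the tin; it comes up again when let go
- honey_jar: Bystander: honey jar with red lid, 58 mm wide, 86 mm tall, standing behind the dispenser; origin under its centre
- herb_jar: Bystander: spice jar with green cap, 44 mm wide, 100 mm tall, standing behind the dispenser; origin under its centre
- mug: Bystander: white mug, 82 mm wide, 94 mm tall, standing beyond the low end of the track; origin under its middle
There are look-alikes about, which are no part of the job. What is meant by the part that bears tin_mid is not turquoise, and is the smaller of those in its own colour.

How it is judged:
On the way:
1. the key is pressed down (value of joint key above 0.005 m), for 0.1 s.
At the end, for the whole second after the job is handed in: The key is still held more than 8 mm down of its 12 mm; the tin lies flat on the sloping track (tilted 0.17 to 0.33 rad), its centre 8 to 150 mm past the crest, at rest (under 10 mm/s) and leaning on the finger (over 0.02 N) (value of joint key above 0.008 m and contact force between any of the fingers, the arm and tin above 0.02 N and x of tin_mid in the frame of dispenser between 0.008 and 0.15 m and angle between tin's own z axis and vertical between 0.17 and 0.33 rad and linear speed of tin below 0.01 m/s); the arm keeps its last pose, push and grip.
It fails at once if the robot touches the tin while it is still in its seat (x of tin_mid in the frame of dispenser below -0.005 m and contact force between the arm and tin above 0.3 N).
It fails at once if the robot's fingers touch the tin while it is still in its seat (x of tin_mid in the frame of dispenser below -0.005 m and contact force between the fingers and tin above 0.3 N).
It fails at once if the tin is lifted (height (world z) of tin_mid above 0.09 m).
It fails at once if the tin runs off the low end (x of tin_mid in the frame of dispenser above 0.165 m).
It fails at once if a jar or the mug is disturbed (distance of any of honey_jar, herb_jar, mug from where it was at the start of the episode above 0.015 m).
It also fails if it takes over 29 s, if anything falls off the work surface, if the arm or the gripper's body presses on something with over 40 N, if the wrist force passes 120 N, or if a joint passes its speed limit or range.

ROBOT

A 6-joint arm with a two-finger parallel gripper is mounted at the origin on a cart in front of the work surface, level with it; the furniture and walls round the work are solid. World frame = base frame: x ahead of the robot, y to its left, z up, the work surface at z = 0. Lengths are in m, angles in rad, forces in N, time in s.
With the tool pointing down it reaches from about 0.275 to 1 m from the base axis. Payload 8.4 kg.
Tool frame: the origin (TCP) lies between the finger pads; the fingertips stand 14 mm ahead of it and the grasp point (between the pads) lies 5 mm behind it; z points along the fingers, y is the line along which they close (so a half turn about z gives the same grasp; the last joint's range is limited). The gripper opens to 85 mm and grips with 20 to 120 N. Pads are 22 mm wide; open, the fingers measure 114 mm over their backs; the gripper's body (76 mm by 85 mm) begins 54 mm behind the grasp point. The pads swing forward as they close: fully open they stand 13 mm farther back than shut.
Start: joints at [1.141, 0.353, 1.633, -0, 1.155, -0.002], TCP at [0.259, 0.569, 0.245] pointing down, gripper open.
Joint ranges: [-2.63, 2.63], [-0.92, 2.1], [0.06, 2.66], [-1.3, 4.44], [0, 2.69], [-3.02, 3.02]. Speed limits (rad/s): [2.22, 2.22, 2.79, 3.14, 3.14, 3.14].

INTERFACE

Orientations are given as [roll, pitch, yaw] about the fixed x, y, z axes, in that order (R = Rz(yaw) Ry(pitch) Rx(roll)).
In Python, from cell import * gives the robot as it stands. Calls block until the motion is done:
- move_pose(position, orientation): joint-space move of the TCP to a pose.
- move_l(position, frame=None, v=0.15, contact_N=None): straight line of the TCP; frame=None keeps the orientation; v is the mean speed in m/s. With contact_N (N) it stops when the force on the tool has changed by that much, and returns True; else False.
- move_joints(angles): joint-space move.
- move_gripper(opening, effort=None): opening from 0.0 (shut) to 1.0 (fully open); effort is the grip in N (None keeps the last); returns when the fingers have stopped.
- wait(seconds).
- solve_ik(position, orientation): joint angles nearest the present ones, or None.
- capture(name): name is "side" or "top" or "wrist"; returns the picture (420x560x3 uint8, red, green, blue); there is no depth.
- camera_params(name): a dict with "mtx" (3x3 intrinsics, pixels), "D" ([k1, k2, p1, p2, k3] as OpenCV has them; the pictures are not rectified), "world_to_cam" (4x4, takes a point from world to camera coordinates); the wrist camera has in their place "mount" (4x4, takes a point from camera to tool coordinates, whose origin is the TCP and whose axes are the flange's). Camera axes: x right, y up, looking along -z (the intrinsics and any distortion apply to the point x, -y, -z); pixel columns grow to the right and rows downward; lengths in m; the calibration is good to about 2 mm. A picture is of the moment at which its call begins: read the wrist's pose just before it. camera_params takes no time and is no camera call.
A pose or a line that the arm cannot do raises Unreachable and nothing moves.
- finish_job(): hands the job in; it is judged then, once.
Readings, each from a call of its own:
- current_t(): time.
- current_joint_pos(): joint angles.
- current_qd(): joint speeds.
- current_joint_efforts(): joint torques, N m.
- current_eef_pos(): TCP position.
- current_eef_rot(): TCP orientation.
- current_contact_force(): force on the tool from outside, world axes, zero at the start.
- current_wrist_torque(): the same for the moment, N m.
- current_opening(): opening from 0.0 (shut) to 1.0 (fully open).
- current_grasp_force(): force on a finger pad.
Only numpy, scipy, OpenCV 4.12 (cv2) and the standard library are available. Lean on these libraries where they do the work, as an engineer would, in place of code of your own. Each camera call takes 0.05 s, during which the arm holds its last target. There are 200 camera calls.

## Working session

There is one attempt and no reset: what is moved stays moved. The work goes in short steps, each a Python script; the robot and the scene stay as the last script left them, time stands still between calls to the robot, and variables do not carry over. Pictures are saved under pics/ and viewed, at most 10 in all, crops included, and the job is handed in when it is done.

```bash
mkdir -p pics; ls; python3 - <<'E'
from cell import *
import cv2
for n in("side","top"):
    cv2.imwrite(f"pics/{n}0.png",cv2.resize(capture(n),(784,588),interpolation=cv2.INTER_CUBIC)[:,:,::-1])
    p=camera_params(n);print(n,p["mtx"].tolist(),p["D"],p["world_to_cam"].round(4).tolist() if hasattr(p["world_to_cam"],'round') else p["world_to_cam"])
print(current_t(),current_eef_rot())
E
```

```text
pics
side [[457.35174682968074, 0.0, 282.2926753522503], [0.0, 457.35174682968074, 211.5285421447981], [0.0, 0.0, 1.0]] [-0.1517154  0.         0.         0.         0.       ] [[0.9594, -0.282, -0.0091, -0.5357], [0.1427, 0.457, 0.8779, -0.1423], [-0.2434, -0.8435, 0.4787, -0.9145], [0.0, 0.0, 0.0, 1.0]]
top [[500.39933825030386, 0.0, 281.2597931741672], [0.0, 500.39933825030386, 215.15345190799863], [0.0, 0.0, 1.0]] [-0.08799734  0.          0.          0.          0.        ] [[-0.0133, -0.9998, -0.0117, -0.0195], [0.9968, -0.0142, 0.0782, -0.5297], [-0.0784, -0.0106, 0.9969, -1.4185], [0.0, 0.0, 0.0, 1.0]]
0.1 [-3.14033209e+00  3.12722855e-06  2.71375612e+00]
```

View pics/top0.png

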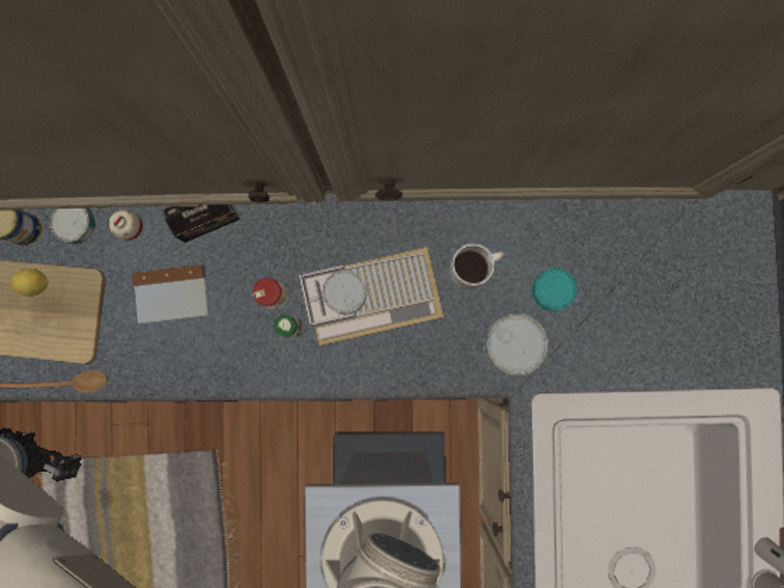

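View pics/side0.png

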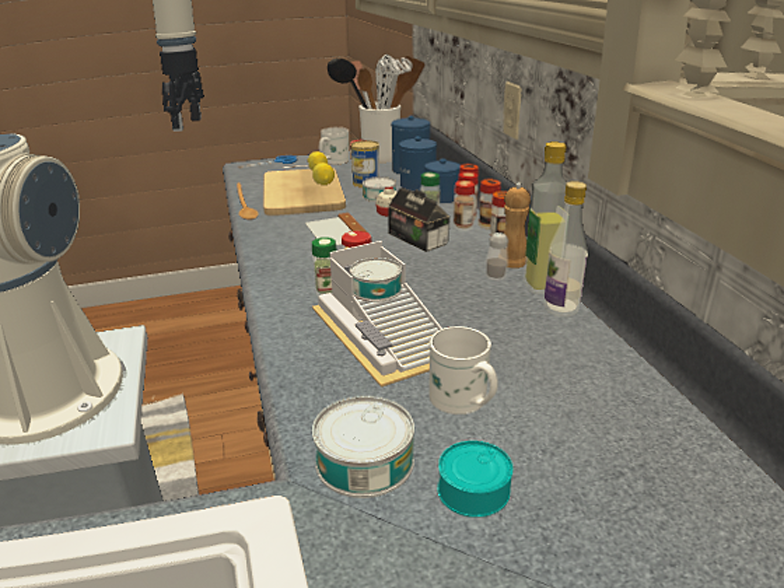

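Top: the dispenser is at about (372,297) in the 1.4x view, with its low end to the right, by the mug (473,264). The key is the grey bar at (412,313) and the tin is in the seat at (345,292). I'll enlarge this area.

```bash
python3 - <<'E'
from cell import *
import cv2
c=capture("top")[170:255,205:325]
cv2.imwrite("pics/topc.png",cv2.resize(c,None,fx=6.5,fy=6.5,interpolation=cv2.INTER_CUBIC)[:,:,::-1])
c=capture("side")[165:280,215:345]
cv2.imwrite("pics/sidec.png",cv2.resize(c,None,fx=5,fy=5,interpolation=cv2.INTER_CUBIC)[:,:,::-1])
E
```

```text
(no output)
```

View pics/topc.png

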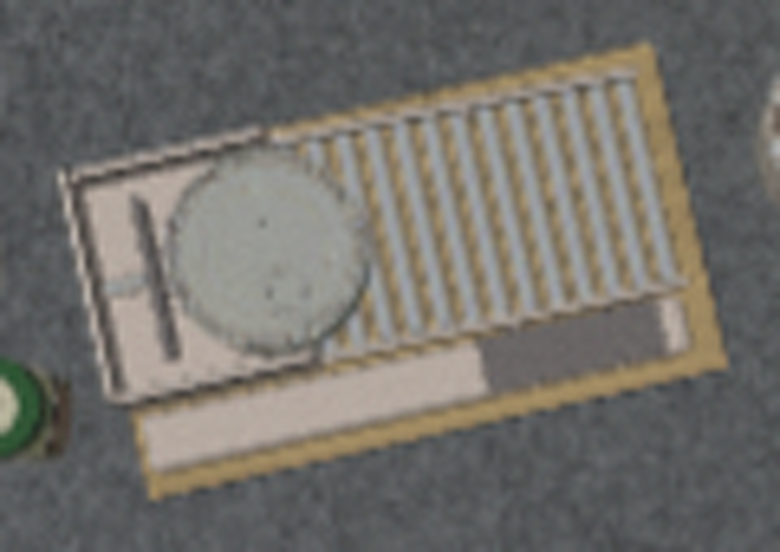

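View pics/sidec.png

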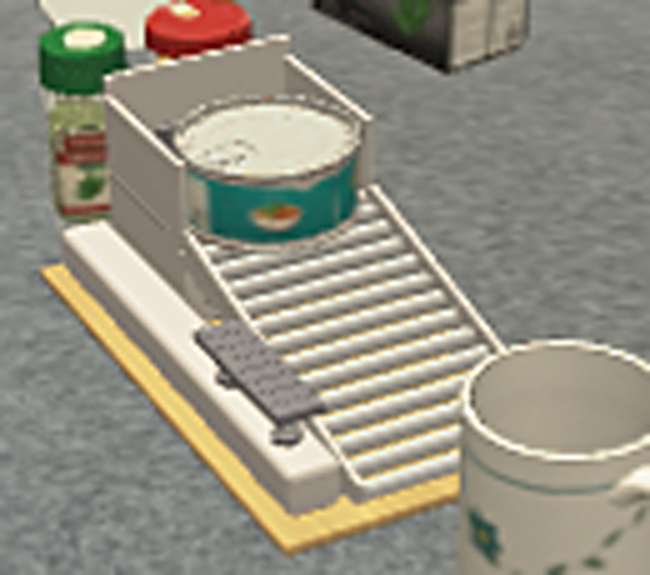

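```bash
cat > h.py <<'E'
from cell import *
import numpy as np, cv2
def proj(n,P):
    p=camera_params(n);T=np.array(p["world_to_cam"]);q=np.atleast_2d(P)@T[:3,:3].T+T[:3,3]
    q=q*[1,-1,-1]
    return cv2.projectPoints(q.reshape(-1,1,3),np.zeros(3),np.zeros(3),np.array(p["mtx"]),np.array(p["D"]))[0].reshape(-1,2)
def D2W(d,P):
    P=np.atleast_2d(P);c,s=np.cos(d[2]),np.sin(d[2])
    return np.c_[d[0]+c*P[:,0]-s*P[:,1],d[1]+s*P[:,0]+c*P[:,1],P[:,2]]
E
python3 - <<'E'
from h import *
from scipy.optimize import least_squares
key=[[.068,-.0545,.05],[.148,-.0545,.05],[.148,-.0785,.05],[.068,-.0785,.05]]
A=np.array(key+[[-.011,0,.092]])
ut=(np.array([[478,345],[660,300],[670,347],[488,392],[268,250]])+.5)/6.5-.5+[205,170]
us=(np.array([[232,318],[327,405],[280,420],[194,337]])+.5)/5-.5+[215,165]
f=lambda d:np.r_[(proj("top",D2W(d,A))-ut).ravel(),(proj("side",D2W(d,key))-us).ravel()]
best=min((least_squares(f,[.6,0.05,y]) for y in(-1.4,-1.8,-1)),key=lambda r:r.cost)
print(best.x,f(best.x).round(1).tolist())
ft=lambda d:f(d)[:10];fs=lambda d:f(d)[10:]
for g in(ft,fs):print(least_squares(g,best.x).x)
d=best.x
np.save("d.npy",d)
print(D2W(d,[[.108,-.0665,.05],[.165,0,.011],[0,0,.052]]).round(4))
E
```

```text
[ 0.54558458  0.05877389 -1.34438156] [0.6, -0.6, 0.2, -0.4, 0.7, 0.6, 1.1, 0.4, -0.1, 0.6, 1.4, -0.6, 0.2, -0.9, -0.7, -0.6, -0.9, -1.6]
[ 0.54693453  0.05981975 -1.35518871]
[ 0.54188735  0.05617171 -1.32122745]
[[ 0.505  -0.0614  0.05  ]
 [ 0.5826 -0.102   0.011 ]
 [ 0.5456  0.0588  0.052 ]]
```

The fit is good: both views agree to within about 3 mm, and the base edge gives a yaw of about -1.35. The plan is a vertical tool at dispenser x = 115 mm, closing along y, with one finger over the key and the other over the track's centre line.

```bash
python3 - <<'E'
from h import *
d=np.load("d.npy");d[2]=-1.35
# keep key centre where both views put it
d[:2]+=np.array([.5050,-.0614])-D2W(d,[[.108,-.0665,.05]])[0,:2];np.save("d.npy",d);print(d)
print(np.array(camera_params("wrist")["mount"]).round(3).tolist())
p=D2W(d,[[.115,-.033,.20]])[0]
for y in(d[2],d[2]+np.pi):
    print(y,solve_ik(p,[np.pi,0,y]),solve_ik(p-[0,0,.15],[np.pi,0,y]))
move_gripper(.61)
print(current_t(),current_opening())
y=d[2]
if solve_ik(p,[np.pi,0,y]) is None or abs(solve_ik(p,[np.pi,0,y])[5])>2.8: y+=np.pi
move_pose(p,[np.pi,0,y]);print(y,current_t(),current_eef_pos(),current_eef_rot())
cv2.imwrite("pics/w1.png",cv2.resize(capture("wrist"),(784,588))[:,:,::-1])
cv2.imwrite("pics/s1.png",cv2.resize(capture("side")[100:310,180:460],(784,588))[:,:,::-1])
E
```

```text
[ 0.54623288  0.05854207 -1.35      ]
[[-0.001, 0.949, 0.315, 0.08], [1.0, 0.001, -0.0, 0.0], [-0.001, 0.315, -0.949, -0.129], [0.0, 0.0, 0.0, 1.0]]
-1.35 [-1.15216425e-01  2.75885748e-01  1.85436170e+00 -4.44089210e-16
  1.01134521e+00  2.80557990e+00] [-1.15216425e-01  4.93096343e-01  1.94840432e+00 -4.44089210e-16
  7.00091990e-01  2.80557990e+00]
1.791592653589793 [-0.11521642  0.27588575  1.8543617   0.          1.01134521 -0.33601275] [-1.15216425e-01  4.93096343e-01  1.94840432e+00 -4.44089210e-16
  7.00091990e-01 -3.36012752e-01]
0.6333 0.6121854977524314
1.791592653589793 3.0833 [ 0.53942243 -0.06018979  0.20006751] [ 3.14138355e+00 -1.43946084e-04  1.79263283e+00]
```

View pics/w1.png

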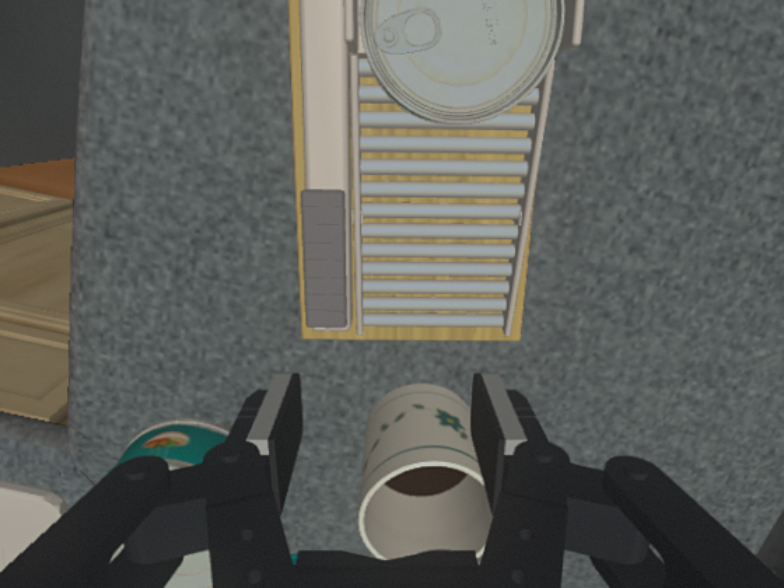

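Wrist view: the key is at (302–348, 190–328), with the left finger (tip about 265–302, row 375) and the right finger (472–512) both seen from above. The mug is beyond the low end. Next I check the key and finger positions in metric from this view.

```bash
python3 - <<'E'
from h import *
from scipy.spatial.transform import Rotation as R
d=np.load("d.npy");p=camera_params("wrist");M=np.array(p["mount"])
T=np.eye(4);T[:3,:3]=R.from_euler("xyz",current_eef_rot()).as_matrix();T[:3,3]=current_eef_pos();C=T@M
def ray(uv):
    uv=(np.array(uv,float)+.5)/1.4-.5
    n=cv2.undistortPoints(uv.reshape(-1,1,2),np.array(p["mtx"]),np.array(p["D"])).reshape(-1,2)
    return (np.c_[n[:,0],-n[:,1],-np.ones(len(n))])@C[:3,:3].T
def hit(uv,z):
    r=ray(uv);return C[:3,3]+r*((z-C[2,3])/r[:,2])[:,None]
def disp(P):
    c,s=np.cos(d[2]),np.sin(d[2]);q=P[:,:2]-d[:2];return np.c_[q[:,0]*c+q[:,1]*s,-q[:,0]*s+q[:,1]*c].round(4).tolist()
print("key",disp(hit([[302,190],[344,190],[348,328],[307,328]],.05)))
print("end rails",disp(hit([[360,334],[508,334]],.015)))
for z in(.186,.19,.195):print("tips",z,disp(hit([[262,440],[302,375],[472,375],[512,375],[280,375]],z)))
E
```

```text
key [[0.0682, -0.0774], [0.0682, -0.0548], [0.1482, -0.0544], [0.1483, -0.0785]]
end rails [[0.1669, -0.0494], [0.167, 0.0488]]
tips 0.186 [[0.132, -0.0728], [0.1082, -0.0584], [0.1082, -0.0055], [0.1083, 0.007], [0.1082, -0.0652]]
tips 0.19 [[0.1293, -0.0717], [0.1061, -0.0576], [0.1061, -0.0062], [0.1062, 0.0059], [0.1062, -0.0643]]
tips 0.195 [[0.1259, -0.0703], [0.1035, -0.0567], [0.1035, -0.0072], [0.1036, 0.0046], [0.1036, -0.0632]]
```

View pics/s1.png

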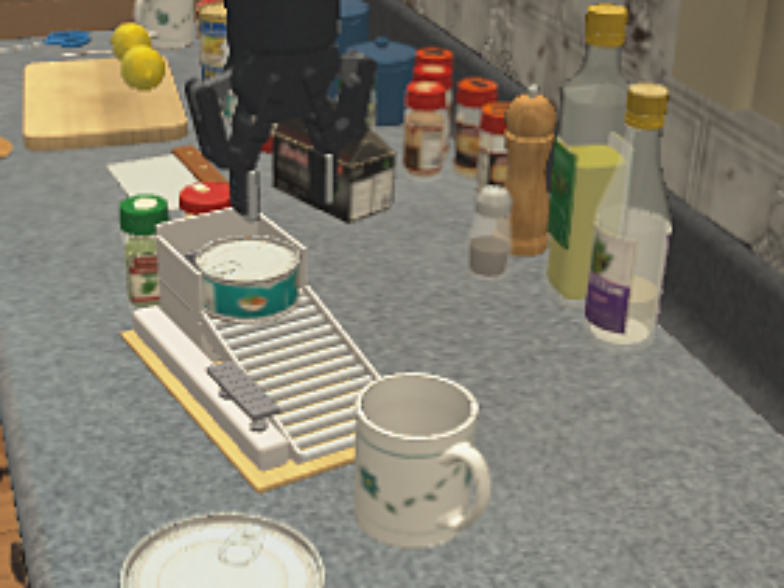

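The wrist view confirms the dispenser pose to about 1 mm, and both fingers line up: one over the key at y = -72 to -58, the other at y = -6 to 7. Descend and find the key by contact.

```bash
python3 - <<'E'
from h import *
p=np.array(current_eef_pos())
move_l([p[0],p[1],.080],v=.1)
c=move_l([p[0],p[1],.045],v=.015,contact_N=1.2)
print(c,current_t(),current_eef_pos(),current_contact_force())
cv2.imwrite("pics/s2.png",cv2.resize(capture("side")[150:300,200:400],(784,588))[:,:,::-1])
E
```

```text
True 5.875 [ 0.53928538 -0.06024175  0.05979548] [ 1.92536288 -0.69996913  1.78694608]
```

View pics/s2.png

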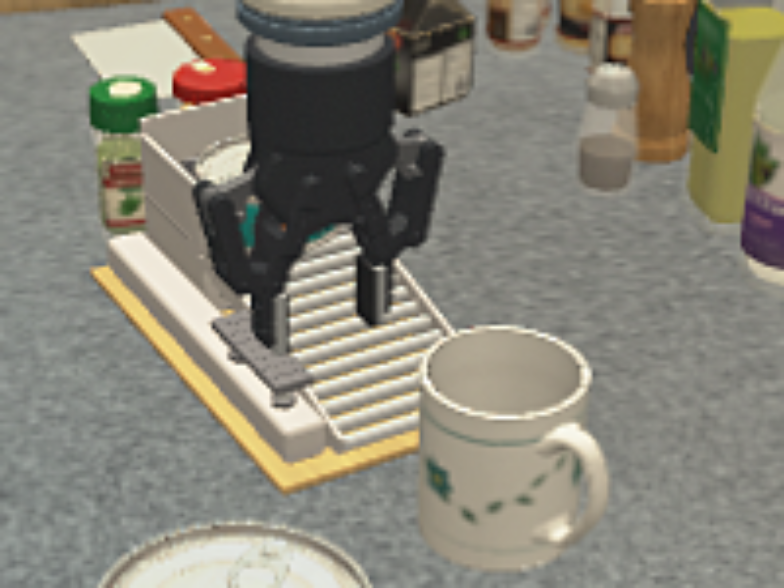

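The left finger sits on the key at about (270,350), with contact at TCP z = 0.0598 as predicted, and the right finger is over the track's middle. Now press.

```bash
python3 - <<'E'
from h import *
p=np.array(current_eef_pos())
for z in(.056,.053,.050,.0475):
    c=move_l([p[0],p[1],z],v=.015,contact_N=18)
    print(c,round(current_t(),2),current_eef_pos().round(4),current_contact_force().round(1))
wait(1.5)
print(current_t(),current_eef_pos().round(4),current_contact_force().round(2),current_opening())
cv2.imwrite("pics/s3.png",cv2.resize(capture("side")[150:300,200:400],(784,588))[:,:,::-1])
cv2.imwrite("pics/w3.png",cv2.resize(capture("wrist"),(784,588))[:,:,::-1])
E
```

```text
False 6.33 [ 0.5393 -0.0602  0.0561] [0.3 0.5 2.6]
False 6.68 [ 0.5393 -0.0602  0.053 ] [ 0.2 -0.2  3.1]
False 7.03 [ 0.5393 -0.0603  0.0499] [-0.2  0.   4.2]
True 7.28 [ 0.5394 -0.0603  0.0484] [-1.7 -0.1 10.3]
8.775 [ 0.5394 -0.0603  0.0484] [-1.86  0.26 12.04] 0.6093357319078009
```

View pics/s3.png

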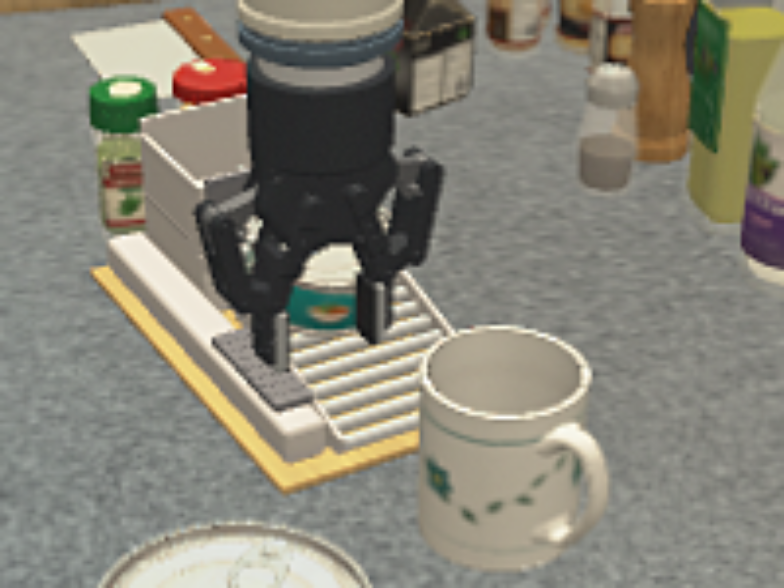

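View pics/w3.png

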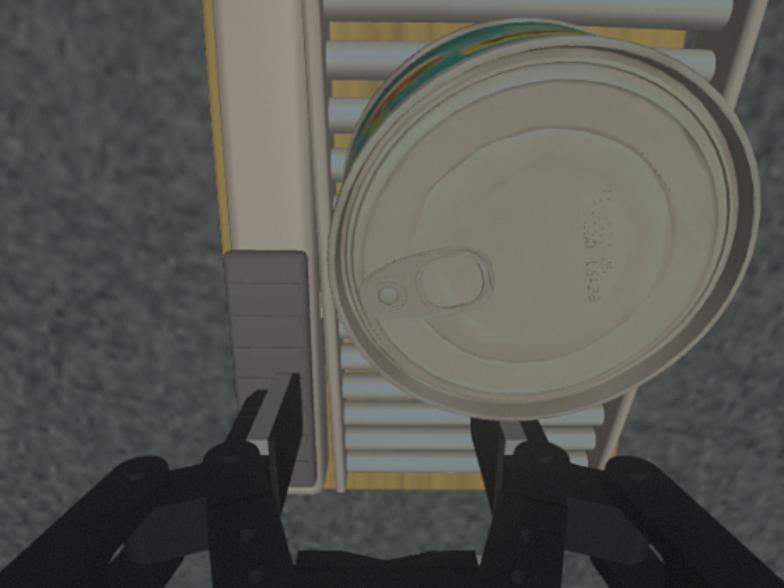

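The tin lies on the rollers past the crest with its front edge (about (495,418)) on the right finger, and the key is fully down at 12 N. I'll check that the tin is at rest, then hand in.

```bash
python3 - <<'E'
from h import *
a=cv2.imread("pics/w3.png")[:,:,::-1].astype(int); wait(1)
b=cv2.resize(capture("wrist"),(784,588)).astype(int)
m=np.abs(a-b)[20:400,340:750].mean();print(m,current_contact_force(),current_t())
if m<6: print(finish_job())
E
```

```text
0.7941313649978605 [-1.87228308  0.07583435 11.06630969] 9.925
the job is handed in; nothing more can be done
None
```

I handed the job in at 9.9 s: one finger is holding the key fully down at about 11 N, and the tin rests on the track against the other finger; the judge's verdict was not shown.

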